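# Sanitise the open lens-case well with the sprung-nose wand and shut the box

## Robot

A 6-joint arm with a two-finger parallel gripper is mounted at the origin on the work surface. World frame = base frame: x ahead of the robot, y to its left, z up, the work surface at z = 0. Lengths are in m, angles in rad, forces in N, time in s.
With the tool pointing down it reaches from about 0.3 to 0.75 m from the base axis. Payload 8.5 kg.
Tool frame: the origin (TCP) lies between the finger pads; the fingertips stand 11 mm ahead of it and the grasp point (between the pads) lies 8 mm behind it; z points along the fingers, y is the line along which they close (so a half turn about z gives the same grasp; the last joint's range is limited). The gripper opens to 85 mm and grips with 20 to 120 N. Pads are 22 mm wide; open, the fingers measure 114 mm over their backs; the gripper's body (76 mm by 85 mm) begins 54 mm behind the grasp point. The pads swing forward as they close: fully open they stand 13 mm farther back than shut.
Start: joints at [0.975, 0.381, 1.297, -0, 1.464, -0.215], TCP at [0.204, 0.511, 0.242] pointing down, gripper open.
Joint ranges: [-3.11, 3.11], [-0.89, 2.33], [0.22, 2.48], [-1.42, 4.56], [0.17, 2.85], [-2.88, 2.88]. Speed limits (rad/s): [2.39, 2.39, 3.14, 3.14, 3.14, 3.14].

## Interface

Orientations are given as [roll, pitch, yaw] about the fixed x, y, z axes, in that order (R = Rz(yaw) Ry(pitch) Rx(roll)).
In Python, from rig import * gives the robot as it stands. The module is installed in compiled form; this text tells all that it offers.
- The arm moves only by the tool servo_tool, never from a script. Its arguments are lists of equal length, an entry for each row: "delta_pos": the shift along the world's x, y, z in mm, a list of three; "delta_rot": the turn, a rotation vector about the world's x, y, z in rad, a list of three; "grip": the opening, from 0 (shut) to 1 (fully open). A call has 1 to 10 rows; each row shifts and turns the commanded pose from where the row before left it; what a row does not reach is not made up. A row lasts 1/12 s, in which the tool goes at most 41.7 mm and 7.16 degrees, less where a joint would pass 70% of its speed; a pose out of reach is approached as far as the arm can. A call is refused whole if a number of a shift passes 41.7 or a number of a turn 0.125, either way. A call with a gripper value outside its range is refused whole. The fingers move at their own pace and stop on an object; "grip_force" is the grip in N (left out, the last holds). Time passes only in rows, so rows that do not move let the fingers close. It gives the time, the measured TCP pose, the force, the opening and the grip force at its end, in the units of the state.
- get_state(): the state, without advancing time (a new reading comes with each control period).
- get_image(name): name is "side" or "top" or "wrist"; returns a dict with "image" (480x640x3 uint8, red, green, blue), "mtx" (3x3 intrinsics, pixels), "k1" (the pictures are not rectified: a ray, as slopes to the right and down, at radius r is drawn at 1 + k1 r^2 times it, then the intrinsics apply), "eye" and "attitude" of the camera in the world. Camera axes: x right, y up, looking along -z (the intrinsics and any distortion apply to the point x, -y, -z); pixel columns grow to the right and rows downward; lengths in m; the calibration is good to about 2 mm. A picture is of the moment at which its call begins. There is no depth.
- close_job(): hands the job in; it is judged then, once.
The state is a dict: "time": time; "q": joint angles; "joint_velocities": joint speeds; "tau": joint torques, N m; "ee_pos": TCP position; "orientation": TCP orientation; "wrist_force": force on the tool from outside, world axes, zero at the start; "ft_torque": the same for the moment, N m; "grip_width": finger opening in m; "grasp_force": force on a finger pad.
Only numpy, scipy, OpenCV 4.12 (cv2) and the standard library are available. Lean on these libraries where they do the work, as an engineer would, in place of code of your own. Each camera call takes 0.05 s, during which the arm holds its last target. There are 200 camera calls.

## Task

Take the light wand from its fork stand, aim it squarely into the open hygiene box at the lens case's uncapped well, and press its spring nose gently onto the rim until the nose is pushed in about half way; keep it steady there for two seconds. Then hang the wand back in its fork and push the box's sliding door fully shut against its end frame, leaving the other things on the ledge where they are.

Things in the scene. Friction and masses are not known exactly. Their poses are not given: they have to be found in the camera images.
- wand: White light wand, 152 mm long, about 125 g, hanging nose down in its stand. Origin: centre of the relaxed nose face; z runs up the wand. Along z: nose disc, diameter 28 mm, 0 to 8 mm; thin plunger rod; round shaft, diameter 18, 18 to 70; collar, diameter 36, 70 to 78; rectangular handle 78 to 152, 26 mm along x and 22 mm along y.
- nose (a joint): How far the nose disc is pushed into the wand, m: 0 relaxed, 0.008 fully in. Its spring needs 1.4 N to start moving and 0.7 N more per mm; half way is 4 mm (4.2 N).
- nose_tip (a point): Centre of the nose disc's face; moves into the wand with the nose.
- stand: Fixed steel fork stand. Origin: on the ledge below the centre of the fork; x points from the fork's open mouth to its rear post. Two level prongs along x, tops 95 mm up, 8 mm thick, 24 mm slot between them. The hanging wand's origin is 25 mm above this origin. The post, 40 to 52 mm behind the origin, is no higher than the prongs.
- fork (a point): Centre of the wand's seat, level with the prong tops; axes as stand. The collar rests here, shaft in the slot, between lips 7 mm high at 22 mm before and behind this point. The nose is wider than the slot: to come free the wand is lifted about 12 mm, then drawn out level towards -x by at least 50 mm; it goes back the same way.
- box: Fixed white hygiene box on a grey foot. Origin: on the ledge under the centre of its face; -x is its front. The face, 120 by 260 mm, slopes down 30 degrees to the front: outward normal (-0.5, 0, 0.866), centre 78 mm above the origin. The half at -y is open and holds the lens case; the half at +y is roofed, the door parked over it. Rails along its front and rear edges stand 12 mm above the face.
- well (a point): On the axis of the open well, in the plane of the box's face. z: outward normal of the face (the well's axis); y: along the box; x: up the slope. The well's rim (29 mm across, mouth 21 mm) lies 6 to 20 mm below this point along z: the bed under the case is set differently each time, not reported, and must be felt. It does not give under the press.
- opening (a point): Centre of the box's open half, in the plane of its face, axes as well. The opening is 100 mm along x and reaches 57 mm to -y, where the end frame rises 26 mm above the face. The 70 mm long lens case lies centred here along x: its open well 19 mm down the slope, its capped well (5 mm higher than the open rim) 19 mm up the slope.
- door (a joint): Opening of the clear sliding door, m: 0 when it is shut against the end frame, 0.115 fully open. It opens to +y of well, runs parallel to the face and takes about 2 N to slide.
- door_tab (a point): Top centre of the upright grey push tab on the door, 34 mm above the face plane along the axis z (axes as well). The tab is 40 mm along x, 10 mm along y and stands 26 mm high on the door, at its middle (the door is 115 mm along y, 99 mm along x).
- cup: Glass cup, 70 mm wide, 95 mm high, loose; origin under its centre.
- travel_bottle: Closed translucent bottle, 42 mm wide, 115 mm high, loose, behind the box.
- remover: Mint lens remover standing on its foot, 26 mm wide, 56 mm high, loose, before the box.
- cream_jar: Small jar, 52 mm wide, 45 mm high, loose, before the box.
- solution: White bottle, 58 mm wide, 165 mm high, loose, behind the box.

How it is judged:
By the outcome, as a careful person would: the job done as asked, in the order asked, and still so for the second after the job is handed in, with the robot touching nothing.
It also fails if it takes over 72 s, if anything falls off the work surface, if the arm or the gripper's body presses on something with over 40 N, if the wrist force passes 120 N, or if a joint passes its speed limit or range.

## Working session

There is one attempt and no reset: what is moved stays moved. The work goes in short steps, Python scripts to look and compute and a tool call to move; the robot and the scene stay as the last step left them, time stands still between calls to the robot, and variables do not carry over. Pictures are saved under pics/ and viewed, at most 10 in all, crops included, and the job is handed in when it is done.

Besides the shell and the picture viewer there is one more tool, called after "Emit:" by a JSON object that holds its "method" and its "body". servo_tool: Moves the arm, as the interface text tells. Its arguments: {"type":"object","properties":{"delta_pos":{"type":"array"},"delta_rot":{"type":"array"},"grip":{"type":"array"},"grip_force":{"type":"number"}},"required":["delta_pos","delta_rot","grip"]}

```bash
mkdir -p pics; cat > h.py <<'E'
import numpy as np, cv2
from rig import *
from scipy.spatial.transform import Rotation as R
def cam(n):
    d=get_image(n); return d
def att(d):
    a=np.array(d["attitude"],float)
    return a if a.shape==(3,3) else (R.from_euler('xyz',a).as_matrix() if a.size==3 else R.from_quat(a).as_matrix())
def ray(d,u,v):
    K=np.array(d["mtx"]); x=(u-K[0,2])/K[0,0]; y=(v-K[1,2])/K[1,1]
    rd=np.hypot(x,y); r=rd
    for _ in range(20): r=rd/(1+d["k1"]*r*r)
    s=r/rd if rd>0 else 1
    w=att(d)@np.array([x*s,-y*s,-1.]); return np.array(d["eye"],float),w/np.linalg.norm(w)
def plane(d,u,v,z):
    e,w=ray(d,u,v); return e+w*(z-e[2])/w[2]
def proj(d,p):
    K=np.array(d["mtx"]); c=att(d).T@(np.array(p,float)-np.array(d["eye"])); x,y=c[0]/-c[2],-c[1]/-c[2]
    f=1+d["k1"]*(x*x+y*y); return np.array([K[0,0]*x*f+K[0,2],K[1,1]*y*f+K[1,2]])
def tri(rs):
    A=sum(np.eye(3)-np.outer(w,w) for e,w in rs); b=sum((np.eye(3)-np.outer(w,w))@e for e,w in rs); return np.linalg.solve(A,b)
E
python3 - <<'E'
from h import *
import pickle
D={}
for n in("top","side","wrist"):
    d=cam(n);D[n]=d;cv2.imwrite(f"pics/{n}0.png",d["image"][:,:,::-1]);print(n,d["eye"],d["attitude"],d["mtx"],d["k1"])
pickle.dump(D,open("d0.pkl","wb"));print(get_state())
E
```

```text
top [ 0.39380494 -0.01083882  1.03426373] [ 0.17401426  0.00687088 -1.59923976] [[503.30348809   0.         321.30640352]
 [  0.         503.30348809 239.69728846]
 [  0.           0.           1.        ]] -0.024386510652760124
side [ 0.38898828 -0.64506867  0.57399492] [ 0.94049618 -0.0133342  -0.23180973] [[438.66063741   0.         319.80048679]
 [  0.         438.66063741 240.94351761]
 [  0.           0.           1.        ]] 0.03296808484488039
wrist [0.13489556 0.5388508  0.3724704 ] [-3.03561299e-01  4.73276467e-04  1.19025595e+00] [[367.82671812   0.         322.06397416]
 [  0.         367.82671812 240.66081137]
 [  0.           0.           1.        ]] 0.020795663600221493
{'time': 0.15, 'q': array([ 9.74747168e-01,  3.81080241e-01,  1.29802389e+00,  1.55152437e-05,
        1.46356027e+00, -2.15278200e-01]), 'joint_velocities': array([-1.43607162e-03, -1.78387796e-03, -4.44344278e-03,  1.02708403e-03,
       -1.50986469e-05, -1.01443626e-04]), 'tau': array([ 1.98741320e-03, -4.48623991e+01, -2.31342030e+01, -1.88523586e-04,
        3.78020908e-03,  4.47621255e-05]), 'ee_pos': array([0.20427793, 0.51045177, 0.24185381]), 'orientation': array([-3.14054894e+00, -2.44014116e-04,  2.76081990e+00]), 'wrist_force': array([ 0.15980479,  0.32761209, -0.1323625 ]), 'ft_torque': array([-0.01775665, -0.03145665, -0.00641286]), 'grasp_force': 0.0, 'grip_width': 0.08513503537226794}
```

View pics/top0.png

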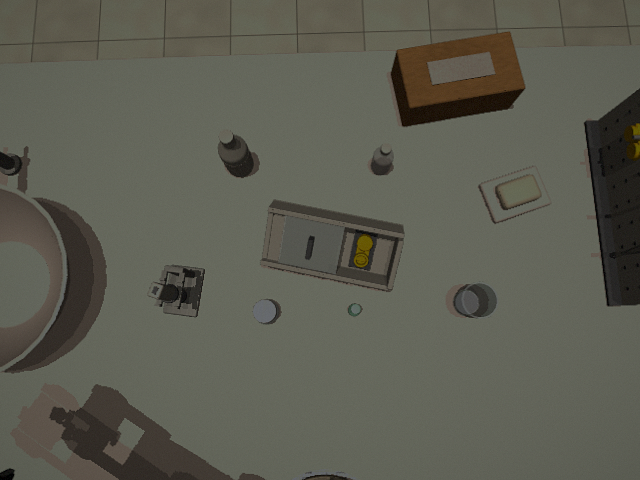

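View pics/side0.png

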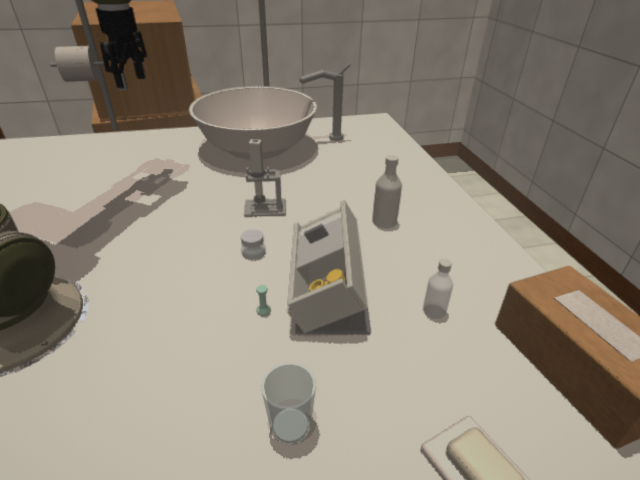

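The top view shows the stand and wand near (180,291), with the wand top at (157,290). The box is around (333,247), the tab at (310,247) and the open well near (360,260). The side view shows the wand at (257,160) and the yellow case near (325,283). I'll enlarge both.

```bash
python3 - <<'E'
from h import *
import pickle
D=pickle.load(open("d0.pkl","rb"))
a=D["top"]["image"];s=D["side"]["image"]
f=lambda im,x0,y0,w,h,k:cv2.convertScaleAbs(cv2.resize(im[y0:y0+h,x0:x0+w],(w*k,h*k),interpolation=cv2.INTER_CUBIC),alpha=1.5)
o=np.zeros((600,800,3),np.uint8)
o[:300,:450]=f(a,258,195,150,100,3)
o[300:600,:300]=f(a,140,250,75,75,4)
o[:300,460:800]=f(s,235,130,85,75,4)
o[300:600,310:760]=f(s,280,200,90,60*1,5)[:300,:450]
cv2.imwrite("pics/z0.png",o[:,:,::-1])
E
```

```text
(no output)
```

View pics/z0.png

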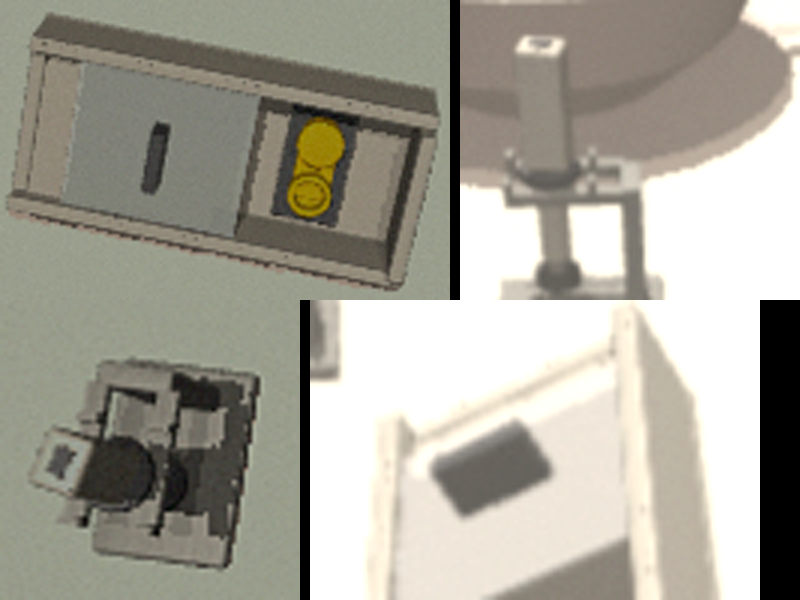

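The crops show the prongs running up-image (+x), so the fork's mouth faces the robot. The handle top is at about top (155,290.5) and side (255.3,141.3), and the tab and wells are clear. Next, the numbers.

```bash
python3 - <<'E'
from h import *
import pickle
D=pickle.load(open("d0.pkl","rb"));t,s=D["top"],D["side"]
for n in("top","side"):
    im=D[n]["image"];h=cv2.cvtColor(im,cv2.COLOR_RGB2HSV);m=cv2.inRange(h,(20,150,70),(35,255,255))
    if n=="top": m[:, :340]=0;m[:,390:]=0;m[:230]=0;m[280:]=0
    else: m[:, :290]=0;m[:,360:]=0;m[:260]=0;m[300:]=0
    cv2.imwrite(f"m_{n}.png",m)
    ys,xs=np.nonzero(m);print(n,len(xs),xs.min(),xs.max(),ys.min(),ys.max(),xs.mean(),ys.mean())
    for r in range(ys.min(),ys.max()+1):
        x=xs[ys==r]; print(r,x.min(),x.max(),end='; ') if len(x) else 0
    print()
p=lambda u,v,z:plane(t,u,v,z).round(4)
print("handle top",p(155,290.5,.177),tri([ray(t,155,290.5),ray(s,255.3,141.3)]).round(4))
q=[p(140+a/4,250+b/4-0,.177) for a,b in((45,128),(92,140),(75,197),(28,183))];print(q)
print("front edge",p(260.7,263.3,.058),p(388.7,291,.058))
print("rear edge",p(258+30/3,195+45/3,.118),p(258+438/3,195+125/3,.118))
print("rear edge2",p(258+45/3,195+15/3,.118),p(258+438/3,195+95/3,.118))
print("tab",p(309.7,247.3,.107))
print("open,cap",p(361.3,260.3,.060),p(365.3,242.7,.083))
print("stand base",[p(140+a/4,250+b/4,.008) for a,b in((100,62),(258,75),(230,268),(95,252))])
E
```

```text
top 395 354 372 235 266 362.66075949367087 250.35949367088608
235 363 365; 236 361 368; 237 359 369; 238 359 370; 239 358 371; 240 358 371; 241 358 372; 242 357 372; 243 357 372; 244 357 372; 245 358 371; 246 357 371; 247 357 370; 248 357 370; 249 357 369; 250 356 369; 251 356 368; 252 356 368; 253 356 368; 254 358 368; 255 356 368; 256 355 366; 257 355 367; 258 354 367; 259 354 367; 260 354 367; 261 354 367; 262 354 367; 263 355 367; 264 355 366; 265 356 365; 266 358 363; 
side 157 310 342 270 289 329.9490445859873 277.3949044585987
270 334 339; 271 332 340; 272 331 341; 273 330 341; 274 329 341; 275 328 341; 276 328 342; 277 327 339; 278 327 337; 279 327 335; 280 318 332; 281 321 330; 282 314 327; 283 313 325; 284 312 322; 285 311 319; 286 311 318; 287 310 316; 288 310 312; 289 311 311; 
handle top [0.465  0.2772 0.177 ] [0.4653 0.2772 0.1771]
[array([0.4797, 0.2841, 0.177 ]), array([0.474 , 0.2637, 0.177 ]), array([0.4499, 0.2704, 0.177 ]), array([0.4564, 0.2907, 0.177 ])]
front edge [0.5222 0.1108 0.058 ] [ 0.461  -0.1365  0.058 ]
rear edge [0.6143 0.0889 0.118 ] [ 0.5561 -0.1622  0.118 ]
rear edge2 [0.6333 0.0793 0.118 ] [ 0.575  -0.1632  0.118 ]
tab [0.5432 0.013  0.107 ]
open,cap [ 0.5221 -0.0858  0.06  ] [ 0.5528 -0.0932  0.083 ]
stand base [array([0.5299, 0.3147, 0.008 ]), array([0.5208, 0.2328, 0.008 ]), array([0.423, 0.246, 0.008]), array([0.4329, 0.3149, 0.008 ])]
```

```bash
python3 - <<'E'
from h import *
import pickle
D=pickle.load(open("d0.pkl","rb"));t,s=D["top"],D["side"]
ps=[tri([ray(t,364.6,242.7),ray(s,334.7,275)]),tri([ray(t,360.8,260.4),ray(s,318.3,285)])]
tab=tri([ray(t,309.7,247.3),ray(s,280+(492-310)/5,200+(453-300)/5)]);print("tab3d",tab)
for p in ps: print(p, proj(t,p),proj(s,p))
yaw=np.radians(-13.5);x=np.array([np.cos(yaw),np.sin(yaw),0]);y=np.array([-x[1],x[0],0]);n=-.5*x+np.array([0,0,.866]);sl=.866*x+np.array([0,0,.5])
c=np.array([.548,-.0264,.078])
for q in ps+[tab]: print("box coords slope,y,n",[(round(float((q-c)@v),4)) for v in(sl,y,n)])
# depth scan: box-frame coords of open well by depth, ray from top
for d in(.006,.013,.020):
  for uv,xs,dd in(((360.8,260.4),-.019,d),((364.6,242.7),.019,d-.005)):
    e,w=ray(t,*uv); P0=c+xs*sl-dd*n; # point on ray with same height
    P=e+w*(P0[2]-e[2])/w[2]; print(d,P.round(4),"err vs model x,y",((P-P0)@x).round(4),((P-P0)@y).round(4))
E
```

```text
tab3d [0.54387186 0.01297426 0.1046789 ]
[ 0.55288743 -0.09191395  0.0815684 ] [364.58890817 242.80542715] [334.81610235 274.97822223]
[ 0.523849   -0.08522178  0.05788662] [360.86812997 259.56350644] [317.37814996 285.16052522]
box coords slope,y,n [0.0191, -0.0626, -0.0069]
box coords slope,y,n [-0.0185, -0.0628, -0.0125]
box coords slope,y,n [0.0019, 0.0373, 0.0297]
0.006 [ 0.5215 -0.0846  0.0633] err vs model x,y 0.0013 -0.0628
0.006 [ 0.5522 -0.0915  0.0866] err vs model x,y 0.0024 -0.0623
0.013 [ 0.5223 -0.0851  0.0572] err vs model x,y -0.0013 -0.063
0.013 [ 0.5533 -0.092   0.0806] err vs model x,y -0.0 -0.0626
0.02 [ 0.5231 -0.0855  0.0512] err vs model x,y -0.004 -0.0633
0.02 [ 0.5543 -0.0925  0.0745] err vs model x,y -0.0024 -0.0629
```

Well rim and cap agree with the box model to 1–2 mm: rim depth about 12 mm, door open about 100 mm. Moving above the handle, turned to its sides.

Emit:
{"method": "servo_tool", "body": {"delta_pos": [[26, -23.3, 0], [26, -23.3, 0], [26, -23.3, 0], [26, -23.3, 0], [26, -23.3, 0], [26, -23.3, 0], [26, -23.3, 0], [26, -23.3, 0], [26, -23.3, 0], [26, -23.3, 0]], "delta_rot": [[0, 0, 0.011], [0, 0, 0.011], [0, 0, 0.011], [0, 0, 0.011], [0, 0, 0.011], [0, 0, 0.011], [0, 0, 0.011], [0, 0, 0.011], [0, 0, 0.011], [0, 0, 0.01]], "grip": [1, 1, 1, 1, 1, 1, 1, 1, 1, 1], "grip_force": 50}}

```text
time: 0.98
ee_pos: [0.4654, 0.2762, 0.2422]
orientation: [-3.141, -0.0, 2.87]
wrist_force: [0.3, 0.2, -0.2]
grip_width: 0.0853
grasp_force: 0.0
```

Emit:
{"method": "servo_tool", "body": {"delta_pos": [[0, 0, 0], [0, 0, 0], [0, 0, 0]], "delta_rot": [[0, 0, 0], [0, 0, 0], [0, 0, 0]], "grip": [1, 1, 1]}}

```text
time: 1.23
ee_pos: [0.464, 0.2777, 0.2421]
orientation: [-3.141, -0.001, 2.869]
wrist_force: [0.0, 0.5, 0.8]
grip_width: 0.0856
grasp_force: 0.0
```

```bash
python3 - <<'E'
from h import *
import pickle
d=cam("wrist");cv2.imwrite("pics/w1.png",d["image"][:,:,::-1]);pickle.dump(d,open("w1.pkl","wb"))
print(get_state()["ee_pos"],proj(d,[.465,.277,.177]),proj(d,[.465,.277,.103]))
E
```

```text
[0.46371707 0.27810398 0.24223848] [320.50384749 265.38895179] [320.84447019 230.1576032 ]
```

View pics/w1.png

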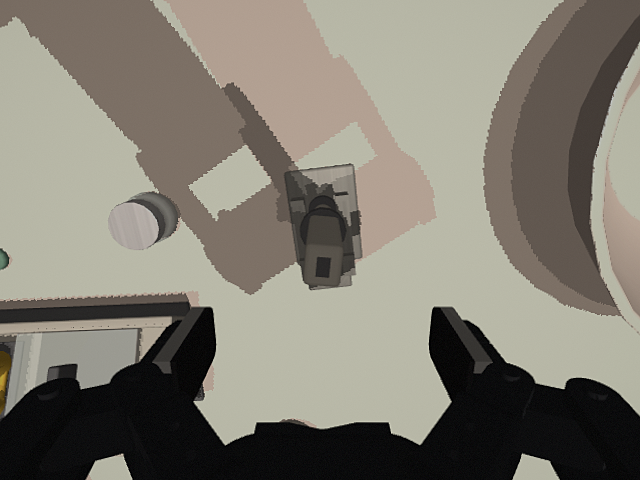

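The handle top is at (322,267) against a predicted (320.5,265), so the position is good to about 1 mm. I'll enlarge it for the handle and fork directions.

```bash
python3 - <<'E'
from h import *
import pickle
d=pickle.load(open("w1.pkl","rb"));a=d["image"][155:300,270:375]
o=cv2.convertScaleAbs(cv2.resize(a,None,fx=4.1,fy=4.1,interpolation=cv2.INTER_CUBIC),alpha=2.2,beta=-20)
cv2.imwrite("pics/w1z.png",o[:,:,::-1]);print(o.shape)
E
```

```text
(594, 430, 3)
```

View pics/w1z.png

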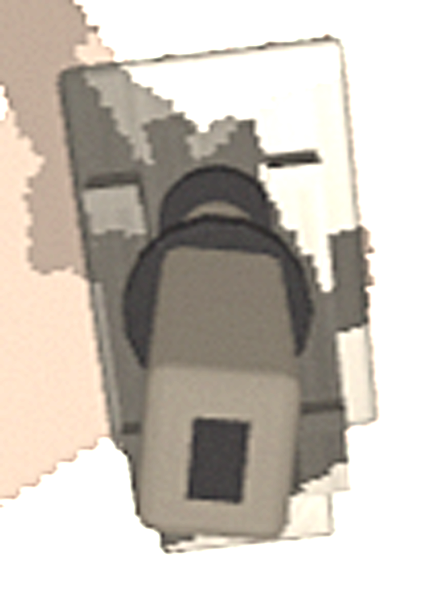

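```bash
python3 - <<'E'
from h import *
import pickle
d=pickle.load(open("w1.pkl","rb"))
P=lambda a,b,z:plane(d,270+a/4.1,155+b/4.1,z)
def ang(a,b,z,o=0):
    v=P(*b,z)-P(*a,z);return round((np.degrees(np.arctan2(v[1],v[0]))+o+90)%180-90,1),round(np.linalg.norm(v),4)
print("handle",ang((197,418),(248,422),.177,90),ang((188,498),(240,502),.177,90),ang((248,422),(240,502),.177),ang((197,418),(188,498),.177),ang((148,370),(298,372),.177,90),ang((298,372),(283,538),.177))
print("c",P(218,460,.177))
print("lips",ang((85,183),(318,155),.1,90),ang((120,430),(340,407),.1,90),P(201,170,.1),P(225,419,.1))
print("base",ang((62,72),(340,40),.006,90),ang((163,550),(330,535),.006,90),ang((62,72),(163,550),.006),ang((340,40),(375,420),.006))
E
```

```text
handle (np.float64(-20.4), np.float64(0.0071)) (np.float64(-20.3), np.float64(0.0073)) (np.float64(-20.6), np.float64(0.012)) (np.float64(-21.8), np.float64(0.012)) (np.float64(-16.4), np.float64(0.0205)) (np.float64(-19.5), np.float64(0.0248))
c [0.46647077 0.27816824 0.177     ]
lips (np.float64(-8.7), np.float64(0.0429)) (np.float64(-9.2), np.float64(0.0425)) [0.4402181  0.28251145 0.1       ] [0.487977   0.27386361 0.1       ]
base (np.float64(-9.1), np.float64(0.0671)) (np.float64(-10.0), np.float64(0.0445)) (np.float64(-5.2), np.float64(0.1278)) (np.float64(-8.8), np.float64(0.0973))
```

Wand yaw is about -20°, the fork's about -9.5°. Aligning and descending to grasp.

Emit:
{"method": "servo_tool", "body": {"delta_pos": [[1.5, -0.5, 0], [0, 0, -25], [0, 0, -30], [0, 0, -30], [0, 0, -20], [0, 0, -8], [0, 0, 0], [0, 0, 0]], "delta_rot": [[0, 0, -0.042], [0, 0, -0.041], [0, 0, 0], [0, 0, 0], [0, 0, 0], [0, 0, 0], [0, 0, 0], [0, 0, 0]], "grip": [1, 1, 1, 1, 1, 1, 1, 1], "grip_force": 50}}

```text
time: 1.95
ee_pos: [0.4659, 0.2778, 0.1302]
orientation: [3.141, 0.001, 2.788]
wrist_force: [-0.6, -0.2, 0.7]
grip_width: 0.0853
grasp_force: 0.0
```

Emit:
{"method": "servo_tool", "body": {"delta_pos": [[0, 0, 0], [0, 0, 0], [0, 0, 0], [0, 0, 0], [0, 0, 0], [0, 0, 0], [0, 0, 0], [0, 0, 0]], "delta_rot": [[0, 0, 0], [0, 0, 0], [0, 0, 0], [0, 0, 0], [0, 0, 0], [0, 0, 0], [0, 0, 0], [0, 0, 0]], "grip": [0.6, 0.5, 0.4, 0.3, 0.2, 0.1, 0.1, 0.1], "grip_force": 50}}

```text
time: 2.62
ee_pos: [0.4661, 0.2771, 0.1297]
orientation: [3.141, 0.001, 2.787]
wrist_force: [-0.6, -0.6, 5.8]
grip_width: 0.0215
grasp_force: 49.0
```

Emit:
{"method": "servo_tool", "body": {"delta_pos": [[0, 0, 3], [0, 0, 6], [0, 0, 5], [0, 0, 0], [-7, 1, 0], [-12, 2, 0], [-12, 2, 0], [-12, 2, 0], [-12, 2, 0], [-15, 2.5, 0]], "delta_rot": [[0, 0, 0], [0, 0, 0], [0, 0, 0], [0, 0, 0], [0, 0, 0], [0, 0, 0], [0, 0, 0], [0, 0, 0], [0, 0, 0], [0, 0, 0]], "grip": [0.1, 0.1, 0.1, 0.1, 0.1, 0.1, 0.1, 0.1, 0.1, 0.1], "grip_force": 50}}

```text
time: 3.45
ee_pos: [0.3948, 0.2887, 0.1433]
orientation: [3.142, 0.0, 2.787]
wrist_force: [-0.7, 0.2, -1.3]
grip_width: 0.0217
grasp_force: 48.9
```

```bash
python3 - <<'E'
from h import *
import pickle
D={n:cam(n) for n in("top","side")};pickle.dump(D,open("d2.pkl","wb"))
s=get_state();print({k:np.round(s[k],4) for k in("ee_pos","orientation","wrist_force","q")})
a=D["side"]["image"][100:240,180:340];b=D["top"]["image"][240:340,120:240]
o=np.zeros((560,800,3),np.uint8);o[:420,:480]=cv2.resize(a,(480,420));o[:250,490:790]=cv2.resize(b,(300,250))
cv2.imwrite("pics/z2.png",cv2.convertScaleAbs(o,alpha=1.3)[:,:,::-1])
E
```

```text
{'ee_pos': array([0.3934, 0.2889, 0.1434]), 'orientation': array([-3.1408e+00, -1.1000e-03,  2.7884e+00]), 'wrist_force': array([ 0.6519,  0.3102, -1.0598]), 'q': array([ 3.9020e-01,  3.7730e-01,  1.6224e+00,  2.0000e-04,  1.1433e+00,
       -8.2750e-01])}
```

View pics/z2.png

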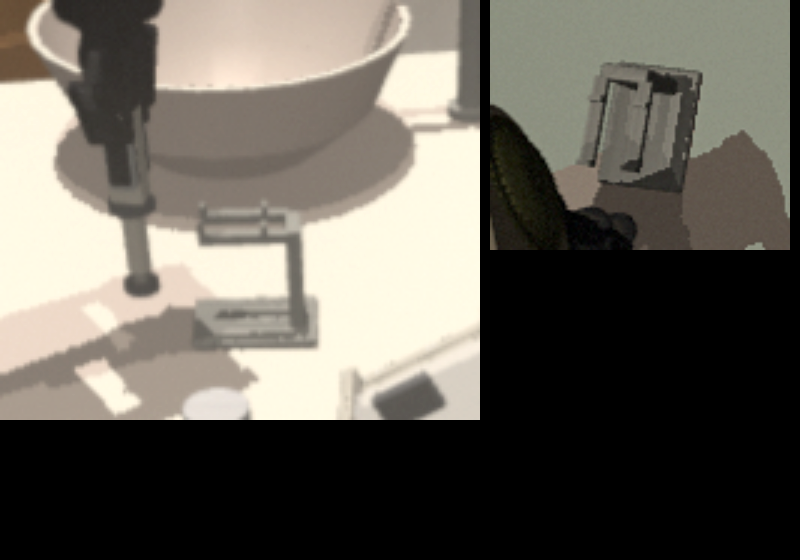

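Wand is free (weight 1.1 N). Raising and carrying it over to the box, then tilting 30° about the box's long axis.

Emit:
{"method": "servo_tool", "body": {"delta_pos": [[0, 0, 30], [0, -10, 35], [0, -30, 35], [0, -35, 17], [0, -35, 0], [0, -35, 0], [0, -35, 0], [0, -35, 0], [0, -35, 0]], "delta_rot": [[0, 0, 0], [0, 0, 0], [0, 0, 0], [0, 0, 0], [0, 0, 0], [0, 0, 0], [0, 0, 0], [0, 0, 0], [0, 0, 0]], "grip": [0.1, 0.1, 0.1, 0.1, 0.1, 0.1, 0.1, 0.1, 0.1], "grip_force": 50}}

```text
time: 4.3
ee_pos: [0.3956, 0.0399, 0.2572]
orientation: [3.142, 0.001, 2.787]
wrist_force: [1.0, -0.1, -0.6]
grip_width: 0.0217
grasp_force: 49.4
```

Emit:
{"method": "servo_tool", "body": {"delta_pos": [[6, -11, 0], [6, -11, 0], [6, -11, 0], [6, -11, 0], [6, -11, 0], [6, -11, 0], [6, -11, 0], [6, -11, 0], [5, -10, 0], [5, -9, 0]], "delta_rot": [[-0.0122, -0.0509, 0], [-0.0122, -0.0509, 0], [-0.0122, -0.0509, 0], [-0.0122, -0.0509, 0], [-0.0122, -0.0509, 0], [-0.0122, -0.0509, 0], [-0.0122, -0.0509, 0], [-0.0122, -0.0509, 0], [-0.0122, -0.0509, 0], [-0.0122, -0.0509, 0]], "grip": [0.1, 0.1, 0.1, 0.1, 0.1, 0.1, 0.1, 0.1, 0.1, 0.1]}}

```text
time: 5.13
ee_pos: [0.4541, -0.0663, 0.2572]
orientation: [3.073, 0.522, 2.768]
wrist_force: [0.4, 0.4, -2.1]
grip_width: 0.0215
grasp_force: 49.5
```

Emit:
{"method": "servo_tool", "body": {"delta_pos": [[0, 0, 0], [0, 0, 0], [0, 0, 0]], "delta_rot": [[0, 0, 0], [0, 0, 0], [0, 0, 0]], "grip": [0.1, 0.1, 0.1]}}

```text
time: 5.38
ee_pos: [0.4539, -0.0653, 0.2571]
orientation: [3.073, 0.518, 2.769]
wrist_force: [-0.6, 0.6, -1.4]
grip_width: 0.0215
grasp_force: 49.5
```

```bash
cat >> h.py <<'E'
yaw=np.radians(-13.5);bx=np.array([np.cos(yaw),np.sin(yaw),0]);by=np.array([-bx[1],bx[0],0]);bn=-.5*bx+np.array([0,0,.866]);bs=.866*bx+np.array([0,0,.5])
Rim=np.array([.523,-.0851,.0577]);W=Rim+.0125*bn
def rep():
    s=get_state();r=R.from_euler('xyz',s["orientation"]).as_matrix();z=r[:,2];tip=s["ee_pos"]+.1047*z
    e=tip-W;print("t",s["time"],"tip-W slope,y,n mm",[round(float(e@v)*1e3,2) for v in(bs,by,bn)],"axis err rotvec",np.cross(z,-bn).round(4),"F.n",round(float(s["wrist_force"]@bn),2),s["wrist_force"].round(2),"move to W+30n mm",((W+.03*bn-tip)*1e3).round(1),"grip",s["grip_width"],"q",s["q"].round(2))
E
python3 -c "
from h import *
rep()"
```

```text
t 5.3833 tip-W slope,y,n mm [37.36, 3.15, 91.43] axis err rotvec [-0.0005 -0.0012 -0.0001] F.n -0.88 [-0.61  0.63 -1.44] move to W+30n mm [ -2.3  -2.7 -71.9] grip 0.021538152357132904 q [-0.47  0.01  1.84  0.16  0.79 -1.77]
```

Emit:
{"method": "servo_tool", "body": {"delta_pos": [[-2, -3, -12], [0, 0, -25], [0, 0, -25], [0, 0, -10], [0, 0, 0], [0, 0, 0], [0, 0, 0]], "delta_rot": [[0, 0, 0], [0, 0, 0], [0, 0, 0], [0, 0, 0], [0, 0, 0], [0, 0, 0], [0, 0, 0]], "grip": [0.1, 0.1, 0.1, 0.1, 0.1, 0.1, 0.1]}}

```text
time: 5.97
ee_pos: [0.4526, -0.0685, 0.1861]
orientation: [3.073, 0.521, 2.769]
wrist_force: [-0.1, -0.2, -1.0]
grip_width: 0.0213
grasp_force: 49.5
```

```bash
python3 - <<'E'
from h import *
import pickle
rep()
D={n:cam(n) for n in("top","side","wrist")};pickle.dump(D,open("d3.pkl","wb"))
s=get_state();z=R.from_euler('xyz',s["orientation"]).as_matrix()[:,2];tip=s["ee_pos"]+.1047*z
for n in D: print(n,"tip",proj(D[n],tip),"rim",proj(D[n],Rim))
o=np.zeros((600,800,3),np.uint8)
u,v=proj(D["side"],tip).astype(int);o[:400,:400]=cv2.resize(D["side"]["image"][v-50:v+50,u-50:u+50],(400,400))
o[:400,400:]=cv2.resize(D["wrist"]["image"][40:440,120:520],(400,400))
u,v=proj(D["top"],tip).astype(int);o[400:600,:200]=cv2.resize(D["top"]["image"][v-30:v+30,u-30:u+30],(200,200))
cv2.imwrite("pics/z3.png",cv2.convertScaleAbs(o,alpha=1.3)[:,:,::-1])
E
```

```text
t 5.9667 tip-W slope,y,n mm [1.67, -0.32, 30.13] axis err rotvec [ 0.0002  0.0014 -0.0001] F.n -0.81 [-0.13 -0.18 -0.98] move to W+30n mm [-1.3  0.6 -1. ] grip 0.021330452478188707 q [-0.48  0.11  1.98  0.23  0.55 -1.86]
top tip [360.40628413 267.77123062] rim [360.81734515 260.00848433]
side tip [305.3028486  268.72801747] rim [316.88970428 285.26468058]
wrist tip [321.20194407 243.31471928] rim [321.62155069 224.65963409]
```

View pics/z3.png

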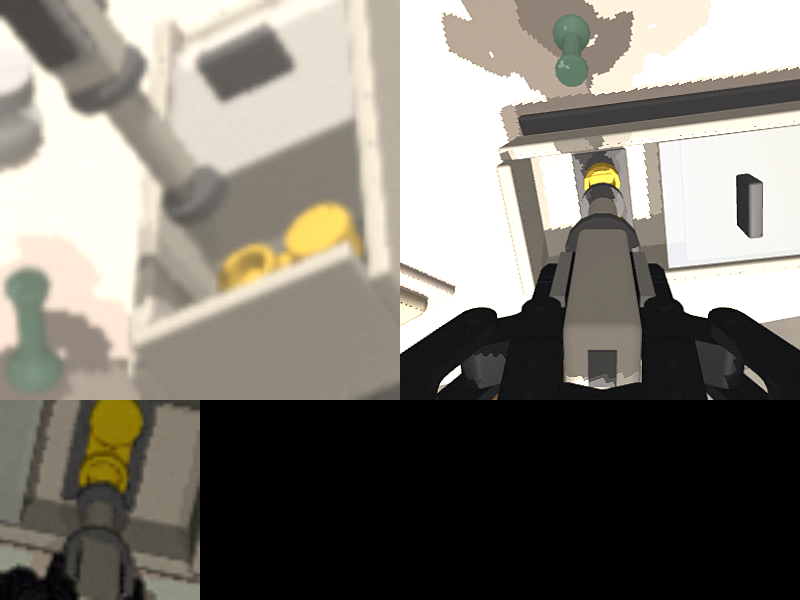

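Side: the open ring is at (316.8,285.0) and predicted at (316.9,285.3), and the nose sits where predicted, so the aim is right. Correcting 1.7 mm of slope and approaching along the axis.

Emit:
{"method": "servo_tool", "body": {"delta_pos": [[-1.4, 0.4, -0.8], [2, -0.5, -3.5], [3.9, -0.9, -6.9], [3.9, -0.9, -6.9], [3.9, -0.9, -6.9], [2.9, -0.7, -5.2], [0, 0, 0], [0, 0, 0], [0, 0, 0]], "delta_rot": [[0, 0, 0], [0, 0, 0], [0, 0, 0], [0, 0, 0], [0, 0, 0], [0, 0, 0], [0, 0, 0], [0, 0, 0], [0, 0, 0]], "grip": [0.1, 0.1, 0.1, 0.1, 0.1, 0.1, 0.1, 0.1, 0.1]}}

```text
time: 6.87
ee_pos: [0.4671, -0.072, 0.1547]
orientation: [3.073, 0.519, 2.769]
wrist_force: [-0.5, 0.3, -0.2]
grip_width: 0.0215
grasp_force: 49.5
```

```bash
python3 -c "
from h import *
rep()"
```

```text
t 6.8667 tip-W slope,y,n mm [-1.2, -0.28, -4.47] axis err rotvec [-0.0003 -0.0003 -0.0001] F.n 0.13 [-0.54  0.31 -0.2 ] move to W+30n mm [-15.7   4.1  30.5] grip 0.021511852353994745 q [-0.47  0.2   2.    0.27  0.45 -1.89]
```

```bash
cat >> h.py <<'E'
def avg(N=10):
    A=[]
    for _ in range(N):
        get_image("top");s=get_state();z=R.from_euler('xyz',s["orientation"]).as_matrix()[:,2];e=s["ee_pos"]+.1047*z-W
        A.append([e@bs*1e3,e@by*1e3,e@bn*1e3,*(np.cross(z,-bn)*1e3),s["wrist_force"]@bn,s["wrist_force"]@bs])
    A=np.array(A);print("t",round(s["time"],2),"slope,y,n mm; axis mrad; Fn Fs",A.mean(0).round(2),"sd",A.std(0).round(2))
E
python3 -c "
from h import *
avg(10)"
```

```text
t 7.37 slope,y,n mm; axis mrad; Fn Fs [-1.06 -0.33 -4.27 -0.04  0.21 -0.05 -0.76 -0.43] sd [0.05 0.01 0.06 0.06 0.13 0.02 0.68 0.3 ]
```

Emit:
{"method": "servo_tool", "body": {"delta_pos": [[0.9, 0.1, 0.5], [1.2, -0.3, -2.1], [1.2, -0.3, -2.2], [0, 0, 0], [0, 0, 0]], "delta_rot": [[0, 0, 0], [0, 0, 0], [0, 0, 0], [0, 0, 0], [0, 0, 0]], "grip": [0.1, 0.1, 0.1, 0.1, 0.1]}}

```text
time: 7.78
ee_pos: [0.4704, -0.0725, 0.1507]
orientation: [3.073, 0.519, 2.768]
wrist_force: [-0.2, -0.2, -0.9]
grip_width: 0.0214
grasp_force: 49.5
```

```bash
python3 -c "
from h import *
avg(8)"
```

```text
t 8.18 slope,y,n mm; axis mrad; Fn Fs [-0.24 -0.03 -9.4  -0.21 -0.19 -0.09 -0.95 -0.53] sd [0.06 0.01 0.06 0.08 0.16 0.02 0.68 0.43]
```

Emit:
{"method": "servo_tool", "body": {"delta_pos": [[0.5, -0.1, -0.9], [0.5, -0.1, -0.9], [0, 0, 0]], "delta_rot": [[0, 0, 0], [0, 0, 0], [0, 0, 0]], "grip": [0.1, 0.1, 0.1]}}

```text
time: 8.43
ee_pos: [0.4714, -0.0728, 0.149]
orientation: [3.073, 0.519, 2.768]
wrist_force: [0.0, 0.7, -1.2]
grip_width: 0.0212
grasp_force: 49.5
```

```bash
python3 -c "
from h import *
avg(8)"
```

```text
t 8.83 slope,y,n mm; axis mrad; Fn Fs [-2.500e-01  1.000e-02 -1.148e+01 -2.200e-01 -1.900e-01 -1.000e-01
 -1.180e+00 -3.300e-01] sd [0.02 0.01 0.04 0.04 0.07 0.01 0.28 0.24]
```

Emit:
{"method": "servo_tool", "body": {"delta_pos": [[0.5, -0.1, -0.9], [0, 0, 0]], "delta_rot": [[0, 0, 0], [0, 0, 0]], "grip": [0.1, 0.1]}}

```text
time: 9.0
ee_pos: [0.472, -0.0729, 0.1482]
orientation: [3.073, 0.519, 2.768]
wrist_force: [-0.8, 0.1, 1.3]
grip_width: 0.0214
grasp_force: 49.7
```

```bash
python3 -c "
from h import *
avg(6)"
```

```text
t 9.3 slope,y,n mm; axis mrad; Fn Fs [-1.700e-01  2.000e-02 -1.246e+01 -1.300e-01  1.000e-02 -7.000e-02
  8.700e-01 -4.600e-01] sd [0.02 0.01 0.02 0.02 0.04 0.01 0.2  0.5 ]
```

Emit:
{"method": "servo_tool", "body": {"delta_pos": [[0.5, -0.1, -0.9], [0, 0, 0]], "delta_rot": [[0, 0, 0], [0, 0, 0]], "grip": [0.1, 0.1]}}

```text
time: 9.47
ee_pos: [0.4725, -0.073, 0.1473]
orientation: [3.073, 0.519, 2.769]
wrist_force: [-2.2, 0.5, 1.4]
grip_width: 0.0216
grasp_force: 49.8
```

```bash
python3 -c "
from h import *
avg(6)"
```

```text
t 9.77 slope,y,n mm; axis mrad; Fn Fs [ -0.19   0.02 -13.53  -0.12  -0.04  -0.06   1.69   0.05] sd [0.01 0.01 0.02 0.03 0.03 0.01 0.46 0.29]
```

Emit:
{"method": "servo_tool", "body": {"delta_pos": [[0.5, -0.1, -0.9], [0, 0, 0]], "delta_rot": [[0, 0, 0], [0, 0, 0]], "grip": [0.1, 0.1]}}

```text
time: 9.93
ee_pos: [0.473, -0.0731, 0.1464]
orientation: [3.073, 0.519, 2.768]
wrist_force: [-2.4, 1.1, 2.9]
grip_width: 0.0215
grasp_force: 49.9
```

```bash
python3 -c "
from h import *
avg(6)"
```

```text
t 10.23 slope,y,n mm; axis mrad; Fn Fs [ -0.21   0.04 -14.57  -0.14  -0.07  -0.07   2.24  -0.11] sd [0.02 0.01 0.02 0.02 0.04 0.01 0.52 0.56]
```

Contact is at n ≈ -11.85 mm, and forces rise at 0.7 N/mm as expected. Going 1.3 mm more to 4 mm, then holding.

Emit:
{"method": "servo_tool", "body": {"delta_pos": [[0.6, -0.1, -1.1], [0, 0, 0], [0, 0, 0]], "delta_rot": [[0, 0, 0], [0, 0, 0], [0, 0, 0]], "grip": [0.1, 0.1, 0.1]}}

```text
time: 10.48
ee_pos: [0.4736, -0.0732, 0.1454]
orientation: [3.073, 0.519, 2.769]
wrist_force: [-2.2, 0.2, 2.7]
grip_width: 0.0214
grasp_force: 50.1
```

```bash
python3 -c "
from h import *
avg(16)"
```

```text
t 11.28 slope,y,n mm; axis mrad; Fn Fs [ -0.22   0.07 -15.81  -0.11  -0.03  -0.06   3.32  -0.29] sd [0.02 0.01 0.01 0.01 0.03 0.01 0.53 0.46]
```

Net force is 4.27 N, which is about 4 mm in. Holding.

Emit:
{"method": "servo_tool", "body": {"delta_pos": [[0, 0, 0], [0, 0, 0], [0, 0, 0], [0, 0, 0], [0, 0, 0], [0, 0, 0], [0, 0, 0], [0, 0, 0], [0, 0, 0], [0, 0, 0]], "delta_rot": [[0, 0, 0], [0, 0, 0], [0, 0, 0], [0, 0, 0], [0, 0, 0], [0, 0, 0], [0, 0, 0], [0, 0, 0], [0, 0, 0], [0, 0, 0]], "grip": [0.1, 0.1, 0.1, 0.1, 0.1, 0.1, 0.1, 0.1, 0.1, 0.1]}}

```text
time: 12.12
ee_pos: [0.4735, -0.0731, 0.1454]
orientation: [3.073, 0.519, 2.769]
wrist_force: [-1.5, -0.2, 2.2]
grip_width: 0.0214
grasp_force: 50.1
```

Emit:
{"method": "servo_tool", "body": {"delta_pos": [[0, 0, 0], [0, 0, 0], [0, 0, 0], [0, 0, 0], [0, 0, 0], [0, 0, 0], [0, 0, 0], [0, 0, 0], [0, 0, 0], [0, 0, 0]], "delta_rot": [[0, 0, 0], [0, 0, 0], [0, 0, 0], [0, 0, 0], [0, 0, 0], [0, 0, 0], [0, 0, 0], [0, 0, 0], [0, 0, 0], [0, 0, 0]], "grip": [0.1, 0.1, 0.1, 0.1, 0.1, 0.1, 0.1, 0.1, 0.1, 0.1]}}

```text
time: 12.95
ee_pos: [0.4735, -0.0731, 0.1454]
orientation: [3.073, 0.519, 2.769]
wrist_force: [-1.0, -1.2, 2.1]
grip_width: 0.0211
grasp_force: 50.1
```

```bash
python3 -c "
from h import *
avg(12)"
```

```text
t 13.55 slope,y,n mm; axis mrad; Fn Fs [ -0.29   0.1  -15.83  -0.19  -0.15  -0.09   3.3    0.51] sd [0.02 0.01 0.01 0.02 0.04 0.01 0.79 0.53]
```

Held for 3 s. Retreating along the axis, rising, untilting and returning to before the fork.

Emit:
{"method": "servo_tool", "body": {"delta_pos": [[-1.0, 0.2, 1.7], [-2.9, 0.7, 5.2], [-4.9, 1.2, 8.7], [-4.9, 1.2, 8.7], [-4.9, 1.2, 8.7], [-3.9, 1, 6.9], [0, 0, 20], [0, 0, 25], [0, 0, 25], [0, 0, 5]], "delta_rot": [[0, 0, 0], [0, 0, 0], [0, 0, 0], [0, 0, 0], [0, 0, 0], [0, 0, 0], [0, 0, 0], [0, 0, 0], [0, 0, 0], [0, 0, 0]], "grip": [0.1, 0.1, 0.1, 0.1, 0.1, 0.1, 0.1, 0.1, 0.1, 0.1]}}

```text
time: 14.38
ee_pos: [0.4517, -0.0679, 0.2641]
orientation: [3.074, 0.525, 2.769]
wrist_force: [-0.7, -0.6, 0.5]
grip_width: 0.0213
grasp_force: 49.5
```

Emit:
{"method": "servo_tool", "body": {"delta_pos": [[-6, 11, 0], [-6, 11, 0], [-6, 11, 0], [-6, 11, 0], [-6, 11, 0], [-6, 11, 0], [-6, 11, 0], [-6, 11, 0], [-5, 10, 0], [-5, 9, 0]], "delta_rot": [[0.0122, 0.0509, 0], [0.0122, 0.0509, 0], [0.0122, 0.0509, 0], [0.0122, 0.0509, 0], [0.0122, 0.0509, 0], [0.0122, 0.0509, 0], [0.0122, 0.0509, 0], [0.0122, 0.0509, 0], [0.0122, 0.0509, 0], [0.0122, 0.0509, 0]], "grip": [0.1, 0.1, 0.1, 0.1, 0.1, 0.1, 0.1, 0.1, 0.1, 0.1]}}

```text
time: 15.22
ee_pos: [0.3922, 0.0401, 0.2595]
orientation: [-3.141, -0.004, 2.787]
wrist_force: [0.6, -1.5, -2.3]
grip_width: 0.0215
grasp_force: 49.5
```

Emit:
{"method": "servo_tool", "body": {"delta_pos": [[0, 20, 0], [0, 35, 0], [0, 35, 0], [0, 35, 0], [0, 35, 0], [0, 35, 0], [0, 35, 0], [0, 20, 0], [0, 0, 0], [0, 0, 0]], "delta_rot": [[0, 0, 0], [0, 0, 0], [0, 0, 0], [0, 0, 0], [0, 0, 0], [0, 0, 0], [0, 0, 0], [0, 0, 0], [0, 0, 0], [0, 0, 0]], "grip": [0.1, 0.1, 0.1, 0.1, 0.1, 0.1, 0.1, 0.1, 0.1, 0.1]}}

```text
time: 16.05
ee_pos: [0.3923, 0.2898, 0.2591]
orientation: [-3.14, -0.002, 2.789]
wrist_force: [-0.9, -0.2, -1.2]
grip_width: 0.0212
grasp_force: 49.6
```

```bash
python3 - <<'E'
from h import *
s=get_state();print(s["ee_pos"].round(4),s["orientation"].round(4))
import pickle
D={n:cam(n) for n in("top","side")};pickle.dump(D,open("d4.pkl","wb"))
a=D["top"]["image"][245:335,140:240];b=D["side"]["image"][130:230,180:340]
o=np.zeros((600,800,3),np.uint8);o[:450,:500]=0;o[:360,:400]=cv2.resize(a,(400,360));o[:250,400:]=cv2.resize(b,(400,250))
cv2.imwrite("pics/z4.png",cv2.convertScaleAbs(o,alpha=1.6)[:,:,::-1])
E
```

```text
[0.3923 0.2898 0.2591] [-3.1399e+00 -1.7000e-03  2.7890e+00]
```

Emit:
{"method": "servo_tool", "body": {"delta_pos": [[1, -0.8, -15], [0, 0, -30], [0, 0, -35], [0, 0, -25], [0, 0, -10.5], [0, 0, 0], [0, 0, 0], [0, 0, 0], [0, 0, 0]], "delta_rot": [[0, 0, 0], [0, 0, 0], [0, 0, 0], [0, 0, 0], [0, 0, 0], [0, 0, 0], [0, 0, 0], [0, 0, 0], [0, 0, 0]], "grip": [0.1, 0.1, 0.1, 0.1, 0.1, 0.1, 0.1, 0.1, 0.1]}}

```text
time: 16.9
ee_pos: [0.3946, 0.2885, 0.146]
orientation: [3.14, 0.002, 2.786]
wrist_force: [0.2, -0.4, -1.1]
grip_width: 0.0214
grasp_force: 49.6
```

Emit:
{"method": "servo_tool", "body": {"delta_pos": [[6, -1, 0], [10, -1.6, 0], [10, -1.6, 0], [10, -1.6, 0], [10, -1.6, 0], [0, 0, 0]], "delta_rot": [[0, 0, 0], [0, 0, 0], [0, 0, 0], [0, 0, 0], [0, 0, 0], [0, 0, 0]], "grip": [0.1, 0.1, 0.1, 0.1, 0.1, 0.1]}}

```text
time: 17.4
ee_pos: [0.4423, 0.2807, 0.1446]
orientation: [3.141, 0.001, 2.785]
wrist_force: [-0.2, -0.3, -1.6]
grip_width: 0.0215
grasp_force: 49.6
```

Emit:
{"method": "servo_tool", "body": {"delta_pos": [[10, -1.6, 0], [8, -1.3, 0], [6, -0.8, 0], [1.5, -0.3, 0], [0, 0, 0], [0, 0, 0], [0, 0, 0]], "delta_rot": [[0, 0, 0], [0, 0, 0], [0, 0, 0], [0, 0, 0], [0, 0, 0], [0, 0, 0], [0, 0, 0]], "grip": [0.1, 0.1, 0.1, 0.1, 0.1, 0.1, 0.1]}}

```text
time: 17.98
ee_pos: [0.4652, 0.2772, 0.1448]
orientation: [-3.141, -0.0, 2.787]
wrist_force: [0.4, 0.4, -0.6]
grip_width: 0.0217
grasp_force: 49.6
```

Emit:
{"method": "servo_tool", "body": {"delta_pos": [[0.8, 0, -3], [0, 0, -5], [0, 0, -4], [0, 0, -2.3], [0, 0, 0], [0, 0, 0], [0, 0, 0]], "delta_rot": [[0, 0, 0], [0, 0, 0], [0, 0, 0], [0, 0, 0], [0, 0, 0], [0, 0, 0], [0, 0, 0]], "grip": [0.1, 0.1, 0.1, 0.1, 0.1, 0.1, 0.1]}}

```text
time: 18.57
ee_pos: [0.4663, 0.2772, 0.1304]
orientation: [-3.142, -0.0, 2.787]
wrist_force: [-0.4, -0.0, -2.3]
grip_width: 0.0213
grasp_force: 49.6
```

Emit:
{"method": "servo_tool", "body": {"delta_pos": [[0, 0, -0.7], [0, 0, 0], [0, 0, 0]], "delta_rot": [[0, 0, 0], [0, 0, 0], [0, 0, 0]], "grip": [0.1, 0.1, 0.1]}}

```text
time: 18.82
ee_pos: [0.4663, 0.2772, 0.1298]
orientation: [3.142, 0.0, 2.787]
wrist_force: [-0.2, 0.3, -0.1]
grip_width: 0.0216
grasp_force: 49.6
```

```bash
python3 -c "
from h import *
F=[]
for _ in range(6):
    get_image('top');s=get_state();F.append(s['wrist_force'])
print(np.mean(F,0).round(2),s['ee_pos'].round(4))"
```

```text
[ 0.48 -0.09 -0.32] [0.4664 0.2772 0.1298]
```

Seated (weight taken). Releasing slowly, then rising.

Emit:
{"method": "servo_tool", "body": {"delta_pos": [[0, 0, -0.3], [0, 0, 0], [0, 0, 0], [0, 0, 0], [0, 0, 0], [0, 0, 0], [0, 0, 0], [0, 0, 0], [0, 0, 0], [0, 0, 0]], "delta_rot": [[0, 0, 0], [0, 0, 0], [0, 0, 0], [0, 0, 0], [0, 0, 0], [0, 0, 0], [0, 0, 0], [0, 0, 0], [0, 0, 0], [0, 0, 0]], "grip": [0.1, 0.3, 0.4, 0.5, 0.6, 0.7, 0.8, 0.9, 0.9, 0.9], "grip_force": 20}}

```text
time: 19.95
ee_pos: [0.4663, 0.2772, 0.1294]
orientation: [-3.142, -0.0, 2.787]
wrist_force: [-0.1, -0.5, 0.7]
grip_width: 0.077
grasp_force: 0.0
```

Emit:
{"method": "servo_tool", "body": {"delta_pos": [[0, 0, 8], [0, 0, 20], [0, 0, 30], [0, 0, 35], [0, 0, 35], [0, 0, 10], [0, 0, 0]], "delta_rot": [[0, 0, 0], [0, 0, 0], [0, 0, 0], [0, 0, 0], [0, 0, 0], [0, 0, 0], [0, 0, 0]], "grip": [0.9, 0.9, 0.9, 0.9, 0.9, 0.9, 0.9]}}

```text
time: 20.53
ee_pos: [0.4671, 0.2775, 0.2712]
orientation: [3.137, 0.005, 2.787]
wrist_force: [-0.4, -0.1, -1.0]
grip_width: 0.0768
grasp_force: 0.0
```

```bash
python3 - <<'E'
from h import *
D={n:cam(n) for n in("wrist","side")}
s=get_state();print(s["ee_pos"].round(4),s["q"].round(3))
o=np.zeros((420,800,3),np.uint8);o[:,:480]=cv2.resize(D["side"]["image"][100:240,180:340],(480,420));o[:300,480:]=cv2.resize(D["wrist"]["image"][150:300,250:410],(320,300))
cv2.imwrite("pics/z5.png",cv2.convertScaleAbs(o,alpha=1.3)[:,:,::-1])
E
```

```text
[0.466  0.2771 0.2671] [ 0.318  0.35   1.272  0.     1.52  -0.898]
```

View pics/z5.png

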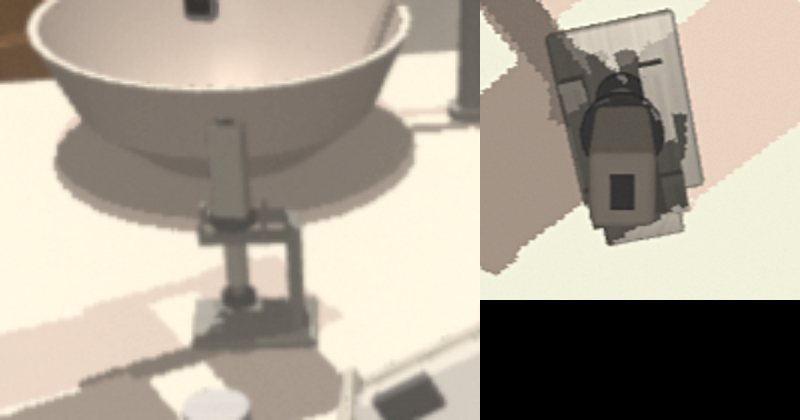

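The wand hangs upright in the fork again at the same pose, with the collar on the prongs. Now closing the gripper, tilting, and going to the +y side of the tab.

Emit:
{"method": "servo_tool", "body": {"delta_pos": [[5.7, -22.4, 0], [5.7, -22.4, 0], [5.7, -22.4, 0], [5.7, -22.4, 0], [5.7, -22.4, 0], [5.7, -22.4, 0], [5.7, -22.4, 0], [5.7, -22.4, 0], [5.7, -22.4, 0], [5.7, -22.4, 0]], "delta_rot": [[0, 0, 0.06], [0, 0, 0.059], [-0.0153, -0.0636, 0], [-0.0153, -0.0636, 0], [-0.0153, -0.0636, 0], [-0.0153, -0.0636, 0], [-0.0153, -0.0636, 0], [-0.0153, -0.0636, 0], [-0.0153, -0.0636, 0], [-0.0153, -0.0636, 0]], "grip": [0.8, 0.6, 0.4, 0.2, 0, 0, 0, 0, 0, 0]}}

```text
time: 21.47
ee_pos: [0.5227, 0.0522, 0.2658]
orientation: [-3.14, 0.523, 2.907]
wrist_force: [1.3, 0.6, 0.2]
grip_width: 0.0004
grasp_force: 0.0
```

Emit:
{"method": "servo_tool", "body": {"delta_pos": [[0, 0, -20], [0, 0, -35], [0, 0, -35], [0, 0, -20], [0, 0, -4], [0, 0, 0], [0, 0, 0]], "delta_rot": [[0, 0, 0], [0, 0, 0], [0, 0, 0], [0, 0, 0], [0, 0, 0], [0, 0, 0], [0, 0, 0]], "grip": [0, 0, 0, 0, 0, 0, 0]}}

```text
time: 22.05
ee_pos: [0.5236, 0.0532, 0.1539]
orientation: [-3.141, 0.524, 2.906]
wrist_force: [-0.1, -0.6, 1.3]
grip_width: -0.0003
grasp_force: 0.0
```

```bash
cat >> h.py <<'E'
C=np.array([.548,-.0264,.078])
def tipbox():
    s=get_state();r=R.from_euler('xyz',s["orientation"]).as_matrix();t=s["ee_pos"]+.011*r[:,2]-C
    print("t",round(s["time"],2),"fingertip slope,y,n mm",[round(float(t@v)*1e3,1) for v in(bs,by,bn)],"axis",np.cross(r[:,2],-bn).round(3),"ty.by",round(float(r[:,1]@by),4),"F s,y,n",[round(float(s["wrist_force"]@v),1) for v in(bs,by,bn)],s["grip_width"])
E
python3 - <<'E'
from h import *
tipbox()
t=cam("top");cv2.imwrite("pics/t6.png",cv2.convertScaleAbs(cv2.resize(t["image"][180:310,230:430],(800,520)),alpha=1.3)[:,:,::-1])
E
```

```text
t 22.05 fingertip slope,y,n mm [1.3, 71.7, 75.9] axis [ 0. -0.  0.] ty.by 1.0 F s,y,n [0.7, -0.6, 1.2] -0.00028432471701166583
```

View pics/t6.png

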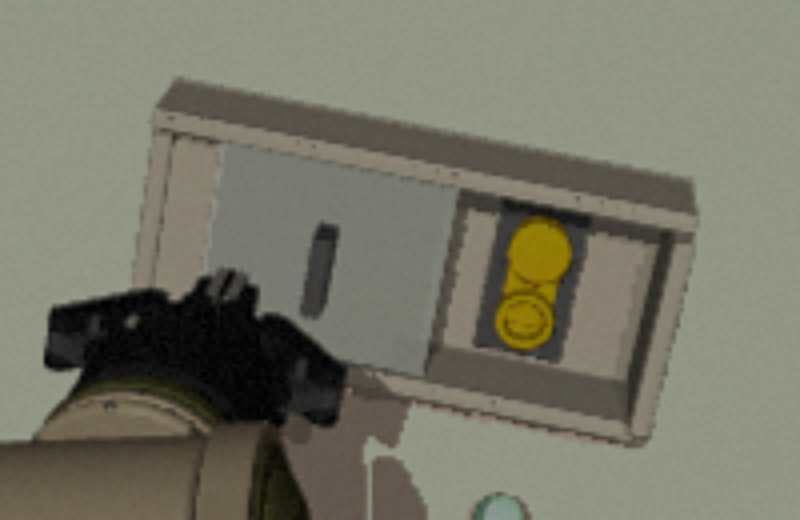

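The closed fingers are clear of the tab on its +y side, with the tab at (320,270) in the crop. Going down 60 mm along the face normal.

Emit:
{"method": "servo_tool", "body": {"delta_pos": [[4.9, -1.2, -8.7], [8.2, -1.9, -14.7], [8.2, -1.9, -14.7], [4.9, -1.2, -8.7], [2.5, -0.6, -4.3], [0, 0, 0], [0, 0, 0]], "delta_rot": [[0, 0, 0], [0, 0, 0], [0, 0, 0], [0, 0, 0], [0, 0, 0], [0, 0, 0], [0, 0, 0]], "grip": [0, 0, 0, 0, 0, 0, 0]}}

```text
time: 22.68
ee_pos: [0.5521, 0.0464, 0.1027]
orientation: [-3.141, 0.524, 2.906]
wrist_force: [-0.7, 0.2, 0.1]
grip_width: -0.0001
grasp_force: 0.0
```

```bash
python3 -c "
from h import *
tipbox()"
```

```text
t 22.68 fingertip slope,y,n mm [1.1, 71.7, 16.9] axis [0. 0. 0.] ty.by 1.0 F s,y,n [-0.6, 0.1, 0.4] -0.0001427557708366942
```

Emit:
{"method": "servo_tool", "body": {"delta_pos": [[-1.2, -4.9, 0], [-1.2, -4.9, 0], [-1.2, -4.9, 0], [-2.3, -9.7, 0], [-2.3, -9.7, 0], [-2.3, -9.7, 0], [-2.3, -9.7, 0], [-2.3, -9.7, 0], [-2.3, -9.7, 0], [-2.3, -9.7, 0]], "delta_rot": [[0, 0, 0], [0, 0, 0], [0, 0, 0], [0, 0, 0], [0, 0, 0], [0, 0, 0], [0, 0, 0], [0, 0, 0], [0, 0, 0], [0, 0, 0]], "grip": [0, 0, 0, 0, 0, 0, 0, 0, 0, 0]}}

```text
time: 23.52
ee_pos: [0.5322, -0.0369, 0.103]
orientation: [-3.141, 0.525, 2.906]
wrist_force: [1.9, 2.4, -1.3]
grip_width: 0.0003
grasp_force: 1.3
```

Emit:
{"method": "servo_tool", "body": {"delta_pos": [[-1.2, -4.9, 0], [-1.2, -4.9, 0], [-0.7, -2.9, 0], [-0.2, -1, 0], [0, 0, 0]], "delta_rot": [[0, 0, 0], [0, 0, 0], [0, 0, 0], [0, 0, 0], [0, 0, 0]], "grip": [0, 0, 0, 0, 0]}}

```text
time: 23.93
ee_pos: [0.5289, -0.0502, 0.1027]
orientation: [-3.141, 0.524, 2.906]
wrist_force: [-0.2, 0.3, -0.4]
grip_width: -0.0002
grasp_force: 0.0
```

```bash
python3 -c "
from h import *
tipbox()"
```

```text
t 23.93 fingertip slope,y,n mm [1.1, -27.6, 16.9] axis [0.001 0.    0.   ] ty.by 1.0 F s,y,n [-0.4, 0.2, -0.3] -0.00015985008825693421
```

Emit:
{"method": "servo_tool", "body": {"delta_pos": [[-0.5, -1.9, 0], [-0.5, -1.9, 0], [-0.5, -1.9, 0], [-0.5, -1.9, 0], [-0.5, -1.9, 0], [-0.5, -1.9, 0]], "delta_rot": [[0, 0, 0], [0, 0, 0], [0, 0, 0], [0, 0, 0], [0, 0, 0], [0, 0, 0]], "grip": [0, 0, 0, 0, 0, 0]}}

```text
time: 24.43
ee_pos: [0.5261, -0.0615, 0.1025]
orientation: [-3.141, 0.524, 2.906]
wrist_force: [1.1, 2.4, 1.6]
grip_width: 0.0004
grasp_force: 1.1
```

Emit:
{"method": "servo_tool", "body": {"delta_pos": [[-0.2, -1, 0], [-0.2, -1, 0], [0, 0, 0]], "delta_rot": [[0, 0, 0], [0, 0, 0], [0, 0, 0]], "grip": [0, 0, 0]}}

```text
time: 24.68
ee_pos: [0.5255, -0.0635, 0.1023]
orientation: [-3.141, 0.523, 2.906]
wrist_force: [-0.4, 0.8, -0.3]
grip_width: -0.0001
grasp_force: 0.1
```

```bash
python3 -c "
from h import *
tipbox()"
```

```text
t 24.68 fingertip slope,y,n mm [0.7, -41.4, 16.6] axis [ 0.    -0.001  0.   ] ty.by 1.0 F s,y,n [-0.6, 0.7, 0.0] -9.282021391803606e-05
```

Emit:
{"method": "servo_tool", "body": {"delta_pos": [[-0.2, -1, 0], [-0.2, -1, 0]], "delta_rot": [[0, 0, 0], [0, 0, 0]], "grip": [0, 0]}}

```text
time: 24.85
ee_pos: [0.5251, -0.0652, 0.1022]
orientation: [-3.142, 0.523, 2.906]
wrist_force: [0.8, 2.0, 1.1]
grip_width: -0.0001
grasp_force: 1.0
```

Emit:
{"method": "servo_tool", "body": {"delta_pos": [[-0.2, -1, 0], [0, 0, 0]], "delta_rot": [[0, 0, 0], [0, 0, 0]], "grip": [0, 0]}}

```text
time: 25.02
ee_pos: [0.5248, -0.0664, 0.1022]
orientation: [-3.142, 0.523, 2.906]
wrist_force: [0.4, 2.1, 0.3]
grip_width: -0.0002
grasp_force: 0.6
```

Emit:
{"method": "servo_tool", "body": {"delta_pos": [[-0.2, -1, 0], [0, 0, 0]], "delta_rot": [[0, 0, 0], [0, 0, 0]], "grip": [0, 0]}}

```text
time: 25.18
ee_pos: [0.5247, -0.067, 0.1022]
orientation: [3.141, 0.523, 2.906]
wrist_force: [1.2, 5.2, 1.2]
grip_width: -0.0002
grasp_force: 2.6
```

```bash
python3 -c "
from h import *
tipbox()"
```

```text
t 25.18 fingertip slope,y,n mm [0.7, -44.9, 16.6] axis [-0.001 -0.001 -0.   ] ty.by 1.0 F s,y,n [0.5, 5.4, 1.1] -0.00024378125233695191
```

Resistance is rising (5.4 N) at the expected place. One or two more small pushes to confirm the stop.

Emit:
{"method": "servo_tool", "body": {"delta_pos": [[-0.2, -1, 0], [0, 0, 0]], "delta_rot": [[0, 0, 0], [0, 0, 0]], "grip": [0, 0]}}

```text
time: 25.35
ee_pos: [0.5246, -0.0672, 0.1023]
orientation: [3.14, 0.522, 2.906]
wrist_force: [4.2, 13.4, 1.2]
grip_width: -0.0001
grasp_force: 6.5
```

Emit:
{"method": "servo_tool", "body": {"delta_pos": [[-0.1, -0.5, 0], [0, 0, 0], [0, 0, 0]], "delta_rot": [[0, 0, 0], [0, 0, 0], [0, 0, 0]], "grip": [0, 0, 0]}}

```text
time: 25.6
ee_pos: [0.5245, -0.0672, 0.1022]
orientation: [3.14, 0.522, 2.906]
wrist_force: [6.0, 15.6, 0.1]
grip_width: 0.0002
grasp_force: 8.3
```

```bash
python3 -c "
from h import *
tipbox()"
```

```text
t 25.6 fingertip slope,y,n mm [0.6, -45.2, 16.6] axis [-0.002 -0.001 -0.001] ty.by 1.0 F s,y,n [2.0, 16.6, -1.0] 0.0001770250066654934
```

Firm stop at 16 N, so the door is shut. Backing off +y and leaving along the normal.

Emit:
{"method": "servo_tool", "body": {"delta_pos": [[0.5, 1.9, 0], [1.2, 4.9, 0], [1.2, 4.9, 0], [0, 0, 0], [-4.9, 1.2, 8.7], [-9.7, 2.3, 17.3], [-9.7, 2.3, 17.3], [-9.7, 2.3, 17.3], [-30, 10, 30], [-30, 20, 20]], "delta_rot": [[0, 0, 0], [0, 0, 0], [0, 0, 0], [0, 0, 0], [0, 0, 0], [0, 0, 0], [0, 0, 0], [0, 0, 0], [0, 0, 0], [0, 0, 0]], "grip": [0, 0, 0, 0, 0, 0, 0, 0, 0, 0]}}

```text
time: 26.43
ee_pos: [0.4343, -0.0206, 0.2137]
orientation: [-3.141, 0.525, 2.904]
wrist_force: [0.5, 0.4, 0.8]
grip_width: 0.0
grasp_force: 0.0
```

Emit:
{"method": "servo_tool", "body": {"delta_pos": [[-20, 0, 20], [-20, 0, 20], [-10, 0, 10], [0, 0, 0], [0, 0, 0]], "delta_rot": [[0, 0, 0], [0, 0, 0], [0, 0, 0], [0, 0, 0], [0, 0, 0]], "grip": [0, 0, 0, 0, 0]}}

```text
time: 26.85
ee_pos: [0.3845, -0.0197, 0.2622]
orientation: [-3.141, 0.525, 2.905]
wrist_force: [-0.4, -1.0, -0.1]
grip_width: 0.0001
grasp_force: 0.0
```

```bash
python3 - <<'E'
from h import *
import pickle
t=cam("top");s=cam("side");D=pickle.load(open("d0.pkl","rb"));st=get_state();print(st["ee_pos"],st["wrist_force"])
o=np.zeros((600,800,3),np.uint8);o[:300,:400]=cv2.resize(t["image"],(400,300));o[:300,400:]=cv2.resize(s["image"],(400,300))
o[300:,:400]=cv2.resize(t["image"][195:295,275:408],(400,300));o[300:,400:]=cv2.resize(s["image"][140:340,180:446],(400,300))
cv2.imwrite("pics/end.png",cv2.convertScaleAbs(o,alpha=1.3)[:,:,::-1])
E
```

```text
[ 0.38485643 -0.01960599  0.26093043] [-0.39077437  0.05013676  0.23969661]
```

View pics/end.png

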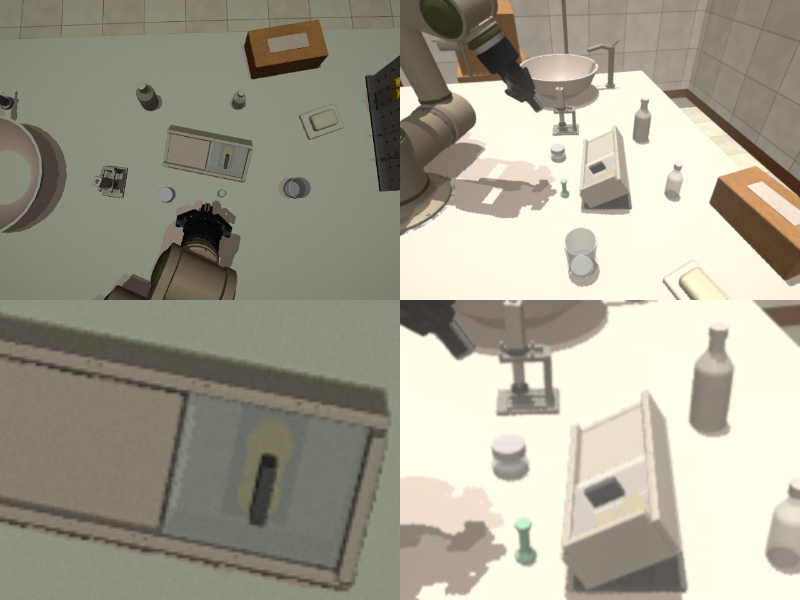

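The door is closed over the case against the end frame, the wand hangs in its fork, the other things haven't moved, and the robot is clear.

```bash
python3 -c "
from rig import *
print(close_job())"
```

```text
the job is handed in; nothing more can be done
None
```

The job is done and handed in: the nose was pressed about 4 mm onto the rim (about 4.3 N) and held steady for about 3 s, the wand is back in its fork, and the door is shut hard against its end frame, with the other things on the ledge unmoved.

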